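# Crack the stuck lid of a dry box with its T-key and hold it ajar

## Task

The blue lid of the dry box is stuck on its rubber seal: take the T-key with the orange grip from its wooden stand, push it down through the slot in the lid until its collar sits on the lid, and give it a quarter turn so that it locks under the lid. Then pull up with the key until the seal breaks, without letting the lid fly open, and hold the lid steady with a gap of about 12 mm at its front edge, lifting by the key alone; finish while still holding the key and the lid like that. Leave the other things on the table where they are.

Things in the scene. Friction and masses are not known exactly. Their poses are not given: they have to be found in the camera images.
- key_grip (a point): Centre of the orange grip of the loose upright T-key (73 mm tall, 0.12 kg). Grip: 46 mm long (point x), 12 thick (y), 28 high (z, up). Below it a 12 mm neck, then a round steel collar 28 mm across, 5 thick, its underside 41 mm below this point. Under that an 8.4 mm shank with a cross pin at its end; the key's foot is 59 mm below this point. It starts upright in the stand; lift 25 mm or more to clear it.
- key_pin (a point): Middle of the cross pin at the key's foot, on the key's axis, 55.5 mm below key_grip. The pin is 30 mm long along x (parallel to the length of the grip), 7 mm wide and 7 mm high; z points up the key.
- key_stand: Fixed wooden block 54x40x28 mm; the key stands in a slot along its x, collar on its top. Origin at the centre of its underside.
- dry_box: Fixed grey metal box 140 mm deep (x, its front is the -x side), 150 mm wide (y), with a blue hinged lid 8 mm thick; origin at the centre of its underside, on the table. The lid's flat top is 73 mm above the table when shut; under the slot the box is empty. The hinge line is at the back, along y.
- lid_slot (a point): Centre of the slot in the lid, level with the lid's top, 35 mm in from the box's front, 109 mm from the hinge line, in a bright metal insert. Through slot 38 mm long (point x, front to back), 12 wide (y); z up. With the key's collar on the lid its pin is 3 mm below the lid's underside and turns freely either way; crosswise (along y) it cannot come out.
- lid_front (a point): Middle of the lower front edge of the lid, 146 mm from the hinge line; it is 65 mm above the table when shut, and its rise is the gap at the front.
- lid (a joint): Opening angle of the lid (rad): 0 shut, grows as the front rises (0.08 is about 12 mm at the front), stops at 0.6. The seal sticks: pulling up at the slot takes about 15 to 20 N to start the lid, then the resistance fades within some 8 mm of gap to the lid's weight (2 to 4 N at the slot). Let go, the lid falls shut.
- screw_tin: Bystander, to be left alone: white round tin, 51 mm across.
- dial_gauge: Bystander, to be left alone: round dial indicator lying on its back, 101x57 mm.
- file_half: Bystander, to be left alone: file with a wooden handle, 179 mm long.
- driver_yellow: Bystander, to be left alone: screwdriver with yellow handle, 166 mm long.
- polish_tin: Bystander, to be left alone: round tin with a blue lid, 69 mm across.
- caliper: Bystander, to be left alone: steel slide caliper, 200 mm long.
Not all that is in view belongs to the job. Leave any turquoise look-alike of the part that bears key_grip alone.

How it is judged:
On the way, in this order (a step that is already met when the one before it is completed fails the run):
1. the key stands in the slot of the shut lid with its pin below the lid, not yet turned (z of key_pin in the frame of lid_slot between -0.022 and -0.0095 m and x of key_pin in the frame of lid_slot between -0.01 and 0.01 m and y of key_pin in the frame of lid_slot between -0.008 and 0.008 m and value of joint lid below 0.02 rad and angle between the x axis of key_grip and the x axis of lid_slot, either way round below 0.4 rad), for 0.1 s.
2. the key is turned crosswise under the lid while the lid is still shut (z of key_pin in the frame of lid_slot between -0.022 and -0.0095 m and x of key_pin in the frame of lid_slot between -0.01 and 0.01 m and y of key_pin in the frame of lid_slot between -0.008 and 0.008 m and value of joint lid below 0.02 rad and angle between the x axis of key_grip and the y axis of lid_slot, either way round below 0.6 rad), for 0.1 s.
3. the seal is broken: the lid is lifted by the turned key (z of key_pin in the frame of lid_slot between -0.022 and -0.0095 m and x of key_pin in the frame of lid_slot between -0.01 and 0.01 m and y of key_pin in the frame of lid_slot between -0.008 and 0.008 m and angle between the x axis of key_grip and the y axis of lid_slot, either way round below 0.6 rad and value of joint lid above 0.04 rad), for 0.1 s.
At the end, for the whole second after the job is handed in: The lid is held still, 0.04 to 0.14 rad open (about 6 to 20 mm at the front edge), by the key: the key is gripped by the fingers, its pin lies below the lid in the slot, crosswise to the slot within about 34 degrees, and carries the lid; neither fingers nor arm touch the box or lid (all of step 3 and value of joint lid below 0.14 rad and velocity of joint lid between -0.05 and 0.05 rad/s and contact force between the fingers and tee_key above 2 N and contact force between tee_key and dry_box above 0.8 N and contact force between each of the arm, the fingers and dry_box below 0.5 N); the arm keeps its last pose, push and grip.
It fails at once if the lid flies open (more than 0.26 rad, about 38 mm at the front edge) (value of joint lid above 0.26 rad).
It fails at once if the fingers or the arm press on the box or its lid with more than 6 N (contact force between any of the fingers, the arm and dry_box above 6 N).
It fails at once if a bystander is moved by more than 20 mm (distance of any of screw_tin, dial_gauge, file_half, driver_yellow, polish_tin, caliper from where it was at the start of the episode above 0.02 m).
It also fails if it takes over 45 s, if anything falls off the work surface, if the arm or the gripper's body presses on something with over 40 N, if the wrist force passes 120 N, or if a joint passes its speed limit or range.

## Robot

A 6-joint arm with a two-finger parallel gripper is mounted at the origin on a cart in front of the work surface, level with it; the furniture and walls round the work are solid. World frame = base frame: x ahead of the robot, y to its left, z up, the work surface at z = 0. Lengths are in m, angles in rad, forces in N, time in s.
With the tool pointing down it reaches from about 0.3 to 0.875 m from the base axis. Payload 6.4 kg.
Tool frame: the origin (TCP) lies midway between the tips of the shut fingers; the grasp point (between the pads) lies 19 mm behind it; x points along the fingers, y is the direction in which the jaws open and shut, and the axes are right-handed (so a half turn about x gives the same grasp; the last joint's range is limited). The gripper opens to 85 mm and grips with 20 to 120 N. Pads are 22 mm wide; open, the fingers measure 114 mm over their backs; the gripper's body (76 mm by 85 mm) begins 54 mm behind the grasp point. The pads swing forward as they close: fully open they stand 13 mm farther back than shut.
Start: joints at [-1.543, 0.181, 1.607, -0, 1.354, -0.206], TCP at [0.133, -0.559, 0.231] pointing down, gripper open.
Joint ranges: [-2.99, 2.99], [-0.89, 2.07], [0.3, 2.58], [-1.14, 4.28], [0, 2.63], [-3.12, 3.12]. Speed limits (rad/s): [2.57, 2.57, 3.01, 3.14, 3.14, 3.14].

## Interface

Orientations are given as a unit quaternion [w, x, y, z].
In Python, from bench import ctrl gives the robot as it stands.
- The arm moves only by the tool step_arm, never from a script. Its argument "motion" is a list of rows, each a list of 7 numbers: the shift along the tool's x, y, z in mm, then the turn, a rotation vector about the tool's x, y, z in degrees, then the closure in counts, from 0 (fully open) to 255 (shut). In form: [[tx, ty, tz, rx, ry, rz, hand], ...]. A call has 1 to 10 rows; each row is the pose to reach, as a shift and turn from the pose commanded when the call began, along the tool's axes at that moment; what a row does not reach only later rows make up. A row lasts 1/8 s, in which the tool goes at most 62.5 mm and 10.7 degrees, less where a joint would pass 70% of its speed; a pose out of reach is approached as far as the arm can. A call with a gripper value outside its range is refused whole. The fingers move at their own pace and stop on an object; the grip force is fixed at half the most. Time passes only in rows, so rows that repeat a pose let the fingers close. It gives the time, the measured TCP pose, the force and the opening at its end, in the units of the state.
- ctrl.get_obs(): the state, without advancing time (a new reading comes with each control period).
- ctrl.camera(name): name is "scene" or "top" or "wrist"; returns (picture, depth): 480x640x3 uint8, red, green, blue; 480x640 float32, m along the optical axis (not along the pixel's ray), 0 where there is no reading.
- ctrl.camera_info(name): a dict with "fx", "fy", "cx", "cy" (pixels), "T" (4x4, takes a point from camera to world coordinates); the wrist camera has in their place "hand_eye" (4x4, takes a point from camera to tool coordinates, whose origin is the TCP and whose axes are the tool frame's). Camera axes: x right, y down, z forward; pixel columns grow to the right and rows downward; lengths in m; the calibration is good to about 2 mm. A picture is of the moment at which its call begins: read the wrist's pose just before it. camera_info takes no time and is no camera call.
- ctrl.hand_in(): hands the job in, once; it reports no verdict.
The state is a dict: "time_s": time; "q": joint angles; "dq": joint speeds; "joint_efforts": joint torques, N m; "eef_pos": TCP position; "eef_rot": TCP orientation; "wrist_force": force on the tool from outside, world axes, zero at the start; "torque": the same for the moment, N m; "opening": opening from 0.0 (shut) to 1.0 (fully open).
Only numpy, scipy, OpenCV 4.12 (cv2) and the standard library are available. Lean on these libraries where they do the work, as an engineer would, in place of code of your own. Each camera call takes 0.05 s, during which the arm holds its last target. There are 200 camera calls.

## Working session

There is one attempt and no reset: what is moved stays moved. The work goes in short steps, Python scripts to look and compute and a tool call to move; the robot and the scene stay as the last step left them, time stands still between calls to the robot, and variables do not carry over. Pictures are saved under pics/ and viewed, about 8 in all and at most 12, crops included, and the job is handed in when it is done.

Besides the shell and the picture viewer there is one more tool, called after ">>>" as name(argument=value, ...), one argument or row to a line, values as JSON. step_arm: Moves the arm, as the interface text tells. Its arguments: {"type":"object","properties":{"motion":{"type":"array","items":{"type":"array","items":{"type":"number"}}}},"required":["motion"]}

```bash
ls; mkdir -p pics; cat > h.py <<'E'
import numpy as np, cv2
from bench import ctrl
from scipy.spatial.transform import Rotation as R
def pose():
    o=ctrl.get_obs(); q=o["eef_rot"]; T=np.eye(4)
    T[:3,:3]=R.from_quat([q[1],q[2],q[3],q[0]]).as_matrix(); T[:3,3]=o["eef_pos"]; return T
def shot(n,f=None):
    P=pose(); im,d=ctrl.camera(n); i=ctrl.camera_info(n)
    T=i["T"] if n!="wrist" else P@np.array(i["hand_eye"])
    T=np.array(T)
    if f: cv2.imwrite("pics/"+f,im[:,:,::-1])
    np.savez("last_%s.npz"%n,im=im,d=d,T=T,K=[i["fx"],i["fy"],i["cx"],i["cy"]])
    return im,d,T,(i["fx"],i["fy"],i["cx"],i["cy"])
def cast(u,v,T,K,z):
    r=T[:3,:3]@np.array([(u-K[2])/K[0],(v-K[3])/K[1],1]); return T[:3,3]+r*(z-T[2,3])/r[2]
def pts(d,T,K):
    v,u=np.mgrid[:480,:640]; c=np.stack([(u-K[2])/K[0]*d,(v-K[3])/K[1]*d,d],-1)
    return c@T[:3,:3].T+T[:3,3]
E
python3 - <<'E'
from h import *
for n in("top","scene"): 
    im,d,T,K=shot(n,n+"1.png"); print(n,K,T.round(3).tolist())
print(ctrl.get_obs())
E
```

```text
pics
top (460.4147431622998, 460.4147431622998, 314.45277101290316, 239.38730133422413) [[0.007, -0.992, 0.127, 0.428], [-1.0, -0.01, -0.026, 0.109], [0.027, -0.127, -0.992, 1.14], [0.0, 0.0, 0.0, 1.0]]
scene (599.2271037522872, 599.2271037522872, 327.33529106388283, 231.4477095985038) [[0.737, -0.326, 0.592, -0.295], [-0.676, -0.358, 0.644, -0.835], [0.002, -0.875, -0.484, 0.755], [0.0, 0.0, 0.0, 1.0]]
{'time_s': 0.1, 'q': array([-1.54331267e+00,  1.81468207e-01,  1.60787534e+00, -6.24196185e-05,
        1.35379784e+00, -2.06285619e-01]), 'dq': array([ 0.00127631, -0.00286951, -0.00098631, -0.00057952, -0.00042227,
        0.00171885]), 'joint_efforts': array([ 3.72230334e-04, -4.45879519e+01, -3.52235162e+01, -2.47075832e-04,
        4.17892355e-03,  2.39457870e-05]), 'eef_pos': array([ 0.13318859, -0.5588652 ,  0.23048921]), 'eef_rot': array([ 0.08191927,  0.70230868,  0.08301386, -0.70225383]), 'wrist_force': array([ 0.5780986 , -0.41234413,  0.31054981]), 'torque': array([-0.01988741,  0.01780829, -0.02639028]), 'opening': 0.999617113986423}
```

View pics/top1.png

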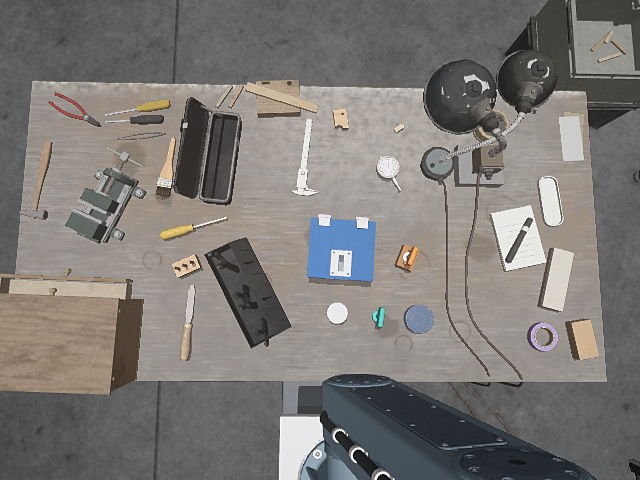

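View pics/scene1.png

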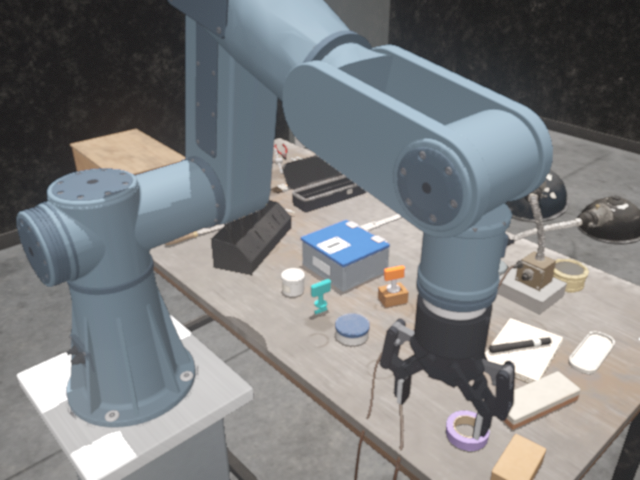

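The top view shows the blue lid (308–375, 218–283) with its slot near (341,262). The orange key is in its stand near (407,257), and the turquoise look-alike is at (378,317). Next I measure these.

```bash
cat > m.py <<'E'
from h import *
f=np.load("last_top.npz"); im,d,T,K=f["im"],f["d"],f["T"],f["K"]
P=pts(d,T,K); h=cv2.cvtColor(im,cv2.COLOR_RGB2HSV).astype(int)
H,S,V=h[...,0],h[...,1],h[...,2]
def rep(name,m,z):
    v,u=np.nonzero(m); r=cv2.minAreaRect(np.c_[u,v].astype(np.float32))
    c=[cast(*p,T,K,z)[:2] for p in cv2.boxPoints(r)]
    print(name,len(u),"pix",np.round(r[0],1),"ctr",cast(*r[0],T,K,z).round(4),"corners",np.round(c,4).tolist(), "z",np.percentile(P[m][:,2],[5,50,95]).round(3))
W=np.zeros(H.shape,bool); W[240:280,390:425]=1
m=W&(S>150)&(P[...,2]<.2)&(H<18)
rep("orange high",m&(P[...,2]>.05),.083)
rep("stand",m&(P[...,2]<.05)&(P[...,2]>.02),.028)
W[:]=0; W[205:295,300:385]=1
b=W&(H>100)&(H<120)&(S>120)&(P[...,2]>.06); b=cv2.morphologyEx(b.astype(np.uint8),cv2.MORPH_CLOSE,np.ones((25,25)))>0
rep("lid",b&W&(P[...,2]>.06),.073)
W[:]=0; W[245:282,325:358]=1
rep("insert",W&(S<80)&(V>100)&(P[...,2]>.06),.073)
np.set_printoptions(linewidth=250)
print(V[248:280,328:356]); 
E
python3 m.py; python3 - <<'E'
import cv2
im=cv2.imread("pics/top1.png")[205:335,300:430]
cv2.imwrite("pics/crop1.png",cv2.resize(im,(585,585),interpolation=cv2.INTER_CUBIC))
E
```

```text
orange high 62 pix [411.9 255.2] ctr [ 0.5296 -0.1458  0.083 ] corners [[0.5117, -0.1305], [0.5528, -0.1477], [0.5475, -0.1613], [0.5064, -0.144]] z [0.066 0.079 0.084]Traceback (most recent call last):
  File "m.py", line 12, in <module>
    rep("stand",m&(P[...,2]<.05)&(P[...,2]>.02),.028)
    ~~~^^^^^^^^^^^^^^^^^^^^^^^^^^^^^^^^^^^^^^^^^^^^^^
  File "m.py", line 8, in rep
    print(name,len(u),"pix",np.round(r[0],1),"ctr",cast(*r[0],T,K,z).round(4),"corners",np.round(c,4).tolist(), "z",np.percentile(P[m][:,2],[5,50,95]).round(3))
                                                                                                                    ~~~~~~~~~~~~~^^^^^^^^^^^^^^^^^^^^^
    return _quantile_unchecked(
        a, q, axis, out, overwrite_input, method, keepdims, weights)
    return _ureduce(a,
                    func=_quantile_ureduce_func,
    ...<5 lines>...
                    overwrite_input=overwrite_input,
                    method=method)
    r = func(a, **kwargs)
    result = _quantile(arr,
                       quantiles=q,
    ...<2 lines>...
                       out=out,
                       weights=wgt)
    slices_having_nans = np.isnan(arr[-1, ...])
                                  ~~~^^^^^^^^^
IndexError: index -1 is out of bounds for axis 0 with size 0
```

View pics/crop1.png

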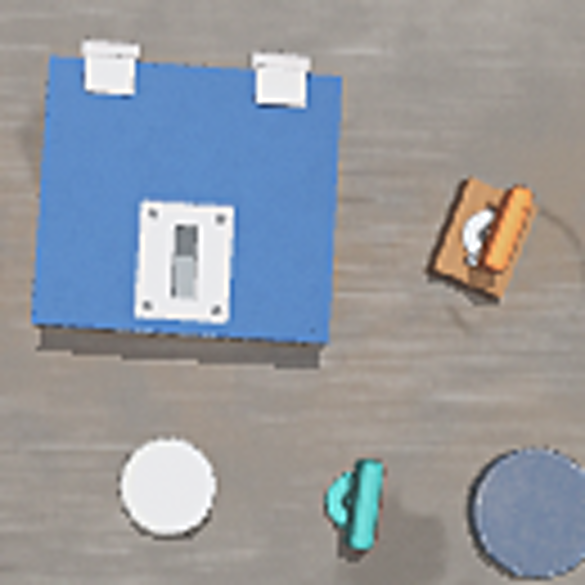

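The crop confirms the key grip at about (413,256) in the full image and the slot along the lid's x axis at about (341,263). I'll drop the stand mask and measure the lid.

```bash
sed -i '/^rep("stand"/d; /print(V\[/d' m.py; cat >> m.py <<'E'
sl=W&(V<185)&(S<80)&(np.indices(H.shape)[0]>252)&(np.indices(H.shape)[0]<273)&(np.indices(H.shape)[1]>336)&(np.indices(H.shape)[1]<346)
rep("slot",sl,.073)
o=ctrl.get_obs(); print(o["eef_pos"], pose()[:3,:3].round(3).tolist())
E
python3 m.py
```

```text
orange high 62 pix [411.9 255.2] ctr [ 0.5296 -0.1458  0.083 ] corners [[0.5117, -0.1305], [0.5528, -0.1477], [0.5475, -0.1613], [0.5064, -0.144]] z [0.066 0.079 0.084]
lid 3771 pix [341.2 249.1] ctr [0.5432 0.0176 0.073 ] corners [[0.4782, 0.0973], [0.6172, 0.0901], [0.6095, -0.0638], [0.4703, -0.054]] z [0.068 0.072 0.075]
insert 473 pix [339.9 264.2] ctr [0.5079 0.0208 0.073 ] corners [[0.4756, 0.0483], [0.5437, 0.0437], [0.5405, -0.0071], [0.4725, -0.002]] z [0.068 0.072 0.075]
slot 45 pix [340.5 262.5] ctr [0.5118 0.0193 0.073 ] corners [[0.5293, 0.0251], [0.5294, 0.0135], [0.4944, 0.0135], [0.4943, 0.0251]] z [0.002 0.006 0.067]
[ 0.13318859 -0.5588652   0.23048921] [[-0.0, 0.232, -0.973], [0.002, -0.973, -0.232], [-1.0, -0.002, -0.0]]
```

```bash
cat >> h.py <<'E'
def go(x,y,z,yaw=None):
    "tool shift mm and turn about tool x (deg) to reach TCP xyz with tool-y yaw (deg)"
    P=pose(); s=P[:3,:3].T@(np.array([x,y,z])-P[:3,3])*1e3
    c=np.degrees(np.arctan2(P[1,1],P[0,1]))
    print("shift",s.round(1),"yaw now",c.round(2),"rx",None if yaw is None else round(-((yaw-c+180)%360-180),1), "tilt",P[:3,0].round(4))
E
python3 -c "
from h import *
go(.5296,-.1458,.2,-112.7); print(np.array(ctrl.camera_info('wrist')['hand_eye']).round(3).tolist())"
```

```text
shift [  31.1 -309.9 -481.3] yaw now -76.61 rx 36.1 tilt [-1.0e-04  1.5e-03 -1.0e+00]
[[-0.001, -0.327, 0.945, -0.142], [1.0, 0.0, 0.001, 0.001], [-0.0, 0.945, 0.327, -0.084], [0.0, 0.0, 0.0, 1.0]]
```

>>> step_arm(
  motion=[
    [3,-31,-48,4,0,0,0],
    [6,-62,-96,7,0,0,0],
    [9,-93,-144,11,0,0,0],
    [12,-124,-193,14,0,0,0],
    [16,-155,-241,18,0,0,0],
    [19,-186,-289,22,0,0,0],
    [22,-217,-337,25,0,0,0],
    [25,-248,-385,29,0,0,0],
    [28,-279,-433,32,0,0,0],
    [31,-310,-481,36,0,0,0],
  ],
)

```text
time_s: 1.35
eef_pos: [0.5303, -0.1447, 0.2]
eef_rot: [0.139, -0.693, 0.139, 0.693]
wrist_force: [0.7, -0.4, 0.4]
opening: 0.997
```

```bash
python3 - <<'E'
from h import *
im,d,T,K=shot("wrist","w1.png"); P=pts(d,T,K)
print(pose()[:3,3].round(4),ctrl.get_obs()["time_s"],ctrl.get_obs()["wrist_force"])
h=cv2.cvtColor(im,cv2.COLOR_RGB2HSV); 
m=(h[...,0]<18)&(h[...,1]>150)&(P[...,2]>.078)&(P[...,2]<.09)
v,u=np.nonzero(m); print(len(u), np.percentile(P[m],[1,50,99],axis=0).round(4).tolist())
c,s,a=cv2.minAreaRect((P[m][:,:2]*1e3).astype(np.float32)); print(c,s,a)
go(.5296,-.1458,.2,-112.7)
E
```

```text
[ 0.5335 -0.1396  0.1997] 1.4 [-1.14214934  3.56097879  0.14218026]
570 [[0.5132, -0.156, 0.0786], [0.5292, -0.1483, 0.0819], [0.5511, -0.1382, 0.0837]]
(531.3050537109375, -149.8728790283203) (11.17818832397461, 42.36747360229492) 67.1379623413086
shift [-0.4  7.3  1.2] yaw now -112.73 rx -0.0 tilt [ 0.0023  0.0034 -1.    ]
```

View pics/w1.png

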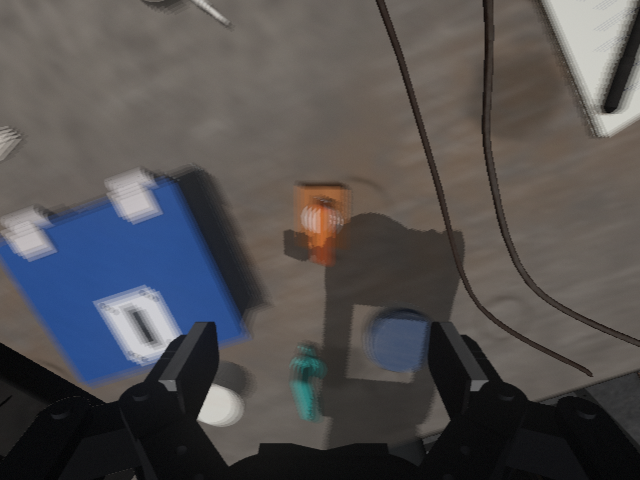

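The picture is motion-blurred because the arm was still settling. I'll hold still and measure again.

>>> step_arm(
  motion=[
    [0,0,0,0,0,0,0],
    [0,0,0,0,0,0,0],
    [0,0,0,0,0,0,0],
    [0,0,0,0,0,0,0],
  ],
)

```text
time_s: 1.9
eef_pos: [0.5289, -0.1474, 0.2005]
eef_rot: [-0.139, 0.693, -0.139, -0.693]
wrist_force: [0.1, 0.9, 0.7]
opening: 1.003
```

```bash
cat > key.py <<'E'
from h import *
im,d,T,K=shot("wrist","w2.png"); P=pts(d,T,K)
print(pose()[:3,3].round(4),ctrl.get_obs()["time_s"],ctrl.get_obs()["wrist_force"])
h=cv2.cvtColor(im,cv2.COLOR_RGB2HSV); 
m=(h[...,0]<18)&(h[...,1]>150)&(P[...,2]>.075)&(P[...,2]<.09)
m=cv2.morphologyEx(m.astype(np.uint8),cv2.MORPH_OPEN,np.ones((3,3)))>0
v,u=np.nonzero(m); print(len(u), np.percentile(P[m],[1,50,99],axis=0).round(4).tolist())
q=np.array([cast(a,b,T,K,.083)[:2] for a,b in zip(u,v)])*1e3
c,s,a=cv2.minAreaRect(q.astype(np.float32)); print("ray",c,s,a)
c,s,a=cv2.minAreaRect((P[m][:,:2]*1e3).astype(np.float32)); print("depth",c,s,a)
y,x=v.mean(),u.mean(); crop=im[int(y)-90:int(y)+90,int(x)-120:int(x)+120]
cv2.imwrite("pics/w2c.png",cv2.resize(crop,None,fx=3,fy=3)[:,:,::-1])
E
python3 key.py
```

```text
[ 0.529  -0.1472  0.2005] 1.95 [-2.27756905e-04  1.08274465e-01 -4.36249700e-01]
887 [[0.5097, -0.1613, 0.0771], [0.5312, -0.1502, 0.0818], [0.5513, -0.1385, 0.0837]]
ray (531.1661376953125, -149.73681640625) (11.086298942565918, 45.25627899169922) 67.71973419189453
depth (530.2815551757812, -149.39431762695312) (11.29749584197998, 45.03986358642578) 67.61511993408203
```

View pics/w2c.png

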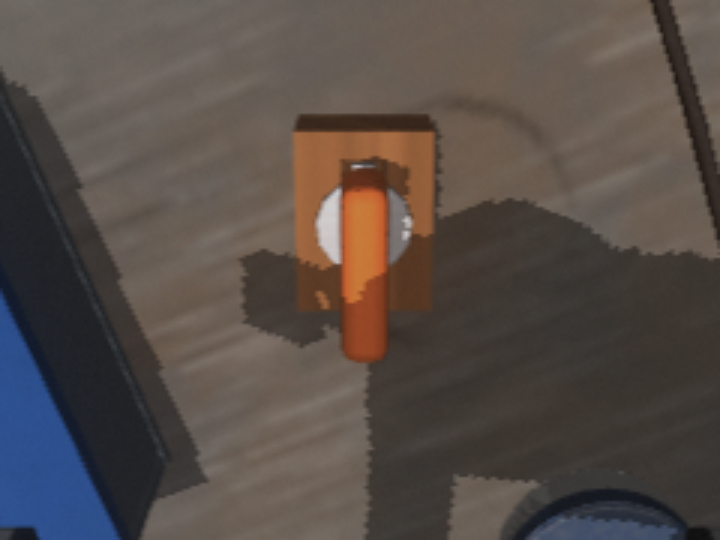

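The grip is cleanly measured at (0.5307, −0.1496), 45×11 mm. Its yaw is −22.4° and its top is at 83 mm, as expected.

```bash
python3 -c "
from h import *
go(.5307,-.1496,.052,-112.4)"
```

```text
shift [148.5   1.5  -2.5] yaw now -112.69 rx -0.3 tilt [ 2.e-04 -1.e-04 -1.e+00]
```

>>> step_arm(
  motion=[
    [20,1.5,-2.5,-0.3,0,0,0],
    [50,1.5,-2.5,-0.3,0,0,0],
    [80,1.5,-2.5,-0.3,0,0,0],
    [110,1.5,-2.5,-0.3,0,0,0],
    [135,1.5,-2.5,-0.3,0,0,0],
    [148,1.5,-2.5,-0.3,0,0,0],
    [148,1.5,-2.5,-0.3,0,0,0],
    [148,1.5,-2.5,-0.3,0,0,0],
  ],
)

```text
time_s: 2.95
eef_pos: [0.5318, -0.1492, 0.0534]
eef_rot: [-0.137, 0.694, -0.137, -0.693]
wrist_force: [0.0, 0.6, -0.5]
opening: 0.996
```

>>> step_arm(
  motion=[
    [0,0,0,0,0,0,120],
    [0,0,0,0,0,0,200],
    [0,0,0,0,0,0,255],
    [0,0,0,0,0,0,255],
    [0,0,0,0,0,0,255],
    [0,0,0,0,0,0,255],
    [0,0,0,0,0,0,255],
    [0,0,0,0,0,0,255],
  ],
)

```text
time_s: 3.95
eef_pos: [0.5313, -0.1488, 0.0525]
eef_rot: [-0.137, 0.694, -0.137, -0.694]
wrist_force: [0.5, 0.4, 2.7]
opening: 0.128
```

```bash
python3 - <<'E'
from h import *
o=ctrl.get_obs(); print(o["wrist_force"],o["torque"],o["opening"]); go(.5307,-.1496,.052,-112.4)
shot("scene","s2.png")
im=cv2.imread("pics/s2.png")[230:400,250:480]; cv2.imwrite("pics/s2c.png",cv2.resize(im,None,fx=3,fy=3))
E
```

```text
[0.50398071 0.40882218 2.71635646] [ 0.07482195 -0.02203949  0.02702474] 0.12761542252858027
shift [0.5 1.  0.2] yaw now -112.3 rx 0.1 tilt [ 4.e-04 -1.e-04 -1.e+00]
```

View pics/s2c.png

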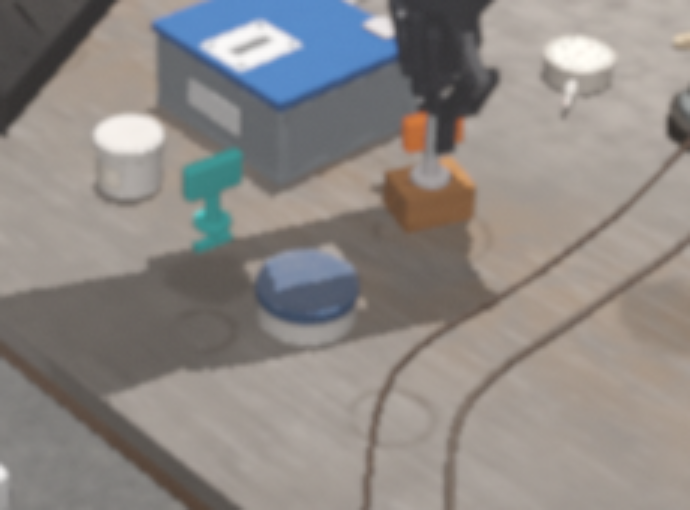

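>>> step_arm(
  motion=[
    [-5,0,0,0,0,0,255],
    [-20,0,0,0,0,0,255],
    [-40,0,0,0,0,0,255],
    [-65,0,0,0,0,0,255],
    [-90,0,0,0,0,0,255],
    [-110,0,0,0,0,0,255],
    [-117,0,0,0,0,0,255],
    [-117,0,0,0,0,0,255],
    [-117,0,0,0,0,0,255],
  ],
)

```text
time_s: 5.12
eef_pos: [0.5304, -0.1484, 0.1683]
eef_rot: [0.137, -0.693, 0.137, 0.694]
wrist_force: [-0.1, 0.3, -1.4]
opening: 0.131
```

```bash
python3 - <<'E'
from h import *
o=ctrl.get_obs(); print(o["wrist_force"],o["torque"],o["opening"]); go(.47,.022,.17,-93.4)
E
```

```text
[-0.07754148  0.33155525 -1.38090075] [-0.0273918  -0.03211889  0.00368492] 0.13117357323112025
shift [  -1.4 -134.7  120.6] yaw now -112.31 rx -18.9 tilt [-1.6e-03  8.0e-04 -1.0e+00]
```

>>> step_arm(
  motion=[
    [0,-20,18,-3,0,0,255],
    [0,-47,42,-7,0,0,255],
    [-1,-74,66,-10,0,0,255],
    [-1,-101,90,-14,0,0,255],
    [-1,-125,112,-17,0,0,255],
    [-1,-135,121,-19,0,0,255],
    [-1,-135,121,-19,0,0,255],
    [-1,-135,121,-19,0,0,255],
    [-1,-135,121,-19,0,0,255],
    [-1,-135,121,-19,0,0,255],
  ],
)

```text
time_s: 6.38
eef_pos: [0.4705, 0.0215, 0.1702]
eef_rot: [0.021, -0.707, 0.021, 0.707]
wrist_force: [-0.2, 0.1, -0.9]
opening: 0.133
```

```bash
python3 - <<'E'
from h import *
o=ctrl.get_obs(); print(o["wrist_force"],o["opening"]); go(.47,.022,.17,-93.4)
im,d,T,K=shot("wrist","w3.png"); print(K)
E
```

```text
[-0.23735195  0.05102957 -0.94117475] 0.13284986028592707
shift [ 0.2 -0.5  0.6] yaw now -93.37 rx 0.0 tilt [-1.e-04 -0.e+00 -1.e+00]
(371.84334761265393, 371.84334761265393, 322.9990415730274, 247.5337050700095)
```

View pics/w3.png

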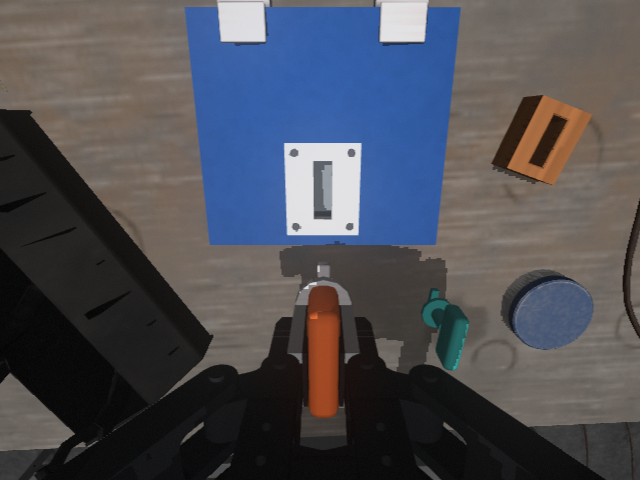

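The view shows the slot at (314–332, 161–219), with its insert at (285–361, 143–235). The held orange grip is at (308–340, 288–416), with the collar and the pin end at (323,268). The key is straight in the fingers.

```bash
python3 - <<'E'
from h import *
f=np.load("last_wrist.npz"); im,d,T,K=f["im"],f["d"],f["T"],f["K"]; P=pts(d,T,K)
h=cv2.cvtColor(im,cv2.COLOR_RGB2HSV).astype(int); H,S,V=h[...,0],h[...,1],h[...,2]
def rect(name,m,z):
    v,u=np.nonzero(m); q=np.array([cast(a,b,T,K,z)[:2] for a,b in zip(u,v)])*1e3
    print(name,len(u),cv2.minAreaRect(q.astype(np.float32)))
    return q
B=np.zeros(H.shape,bool); B[135:240,278:368]=1
rect("insert",B&(S<60),.073)
B[:]=0; B[155:225,308:338]=1
rect("slot",B&(V<215)&(S<80),.073)
B[:]=0; B[40:250,180:470]=1
q=rect("lid",B&(H>100)&(H<120)&(S>120)&(P[...,2]>.06),.073)
B[:]=0; B[280:420,300:350]=1
m=B&(H<18)&(S>150); 
Q=(P[m]-pose()[:3,3])@pose()[:3,:3]*1e3
print("grip tool",np.percentile(Q,[0,2,50,98,100],axis=0).round(1).tolist())
t=Q[:,0]<np.percentile(Q[:,0],3)+4; print("top face",cv2.minAreaRect(Q[t][:,1:].astype(np.float32)))
B[:]=0; B[255:290,312:335]=1
print("foot V"); print(V[258:284:2,312:336]); print(P[262:284:3,323].round(3).tolist())
print(pose()[:3,3])
E
```

```text
insert 6846 ((511.32476806640625, 18.491283416748047), (48.03953552246094, 59.042945861816406), 86.64339447021484)
slot 1187 ((511.0565185546875, 18.582996368408203), (12.77511215209961, 37.785526275634766), 87.10254669189453)
lid 43334 ((536.1038818359375, 17.04767608642578), (153.2576141357422, 122.8751449584961), 86.64225769042969)
grip tool [[-142.2, -5.0, -84.5], [-30.9, -4.3, -21.5], [-29.1, 1.2, -6.9], [-9.0, 6.6, 20.9], [171.7, 15.9, 213.0]]
top face ((0.939547061920166, -30.229408264160156), (108.59281158447266, 11.661701202392578), 89.64567565917969)
foot V
[[ 71  73  73  73  71  74  71  73  72  72  71  72  72  72  72  71  72  71
   73  73  74  74  74  74]
 [ 70  71  71  71  71  71  72  71  70  72  72  72  71  70  70  72  73  72
   73  74  72  72  74  73]
 [ 71  71  71  70  67  71  81  83  81  81  79  78  77  76  75  73  68  67
   68  73  72  73  74  74]
 [ 69  70  69  69  67  74  85  85  83  84  83  77  70  69  69  68  67  65
   68  72  72  72  73  72]
 [ 70  68  69  70  73 145 197 171 123 122 120 120 120 122 122 121 116 101
   80  71  71  73  70  73]
 [ 71  68  70  69  74
[... 297 characters left out ...]
69  68  95 126 134 130 130 128 129 129 129 129 128 123 101
   77  71  69  71  71  69]
 [ 70  70  70  69  66  94 125 134 130 119 102  95 102 119 129 128 123 101
   78  70  71  70  72  72]
 [ 67  63  68  78  78  71  69  71  70  68  70  71  72  69  69  68  70  72
   70  85  85  70  66  71]
 [ 77  71  71  71  71  72  74  77  82  99 114 123 115  96  89  76  73  71
   70  69  70  70  69  68]
 [143 171 187 212 188 139 139 137 134 133 133 132 132 133 132 134 133 133
  136 131 124 111  95  86]]
[[0.483, 0.02, 0.128], [0.484, 0.02, 0.133], [0.482, 0.02, 0.133], [0.481, 0.02, 0.134], [0.479, 0.02, 0.134], [0.483, 0.02, 0.147], [0.482, 0.02, 0.15], [0.481, 0.02, 0.15]]
[0.47049956 0.02160662 0.17025749]
```

```bash
python3 -c "
from h import *
go(.512,.0196,.124,-93.4)"
```

```text
shift [ 46.3  -0.4 -41.5] yaw now -93.36 rx 0.0 tilt [-1.e-04 -1.e-04 -1.e+00]
```

>>> step_arm(
  motion=[
    [0,0,-12,0,0,0,255],
    [0,0,-27,0,0,0,255],
    [0,-0.4,-41.5,0,0,0,255],
    [0,-0.4,-41.5,0,0,0,255],
    [15,-0.4,-41.5,0,0,0,255],
    [32,-0.4,-41.5,0,0,0,255],
    [44,-0.4,-41.5,0,0,0,255],
    [46,-0.4,-41.5,0,0,0,255],
    [46,-0.4,-41.5,0,0,0,255],
    [46,-0.4,-41.5,0,0,0,255],
  ],
)

```text
time_s: 7.68
eef_pos: [0.5123, 0.02, 0.1249]
eef_rot: [-0.02, 0.707, -0.02, -0.706]
wrist_force: [-0.6, -0.4, -1.1]
opening: 0.128
```

```bash
python3 - <<'E'
from h import *
go(.512,.0196,.124,-93.4)
im,d,T,K=shot("wrist"); im2,_,T2,K2=shot("scene")
a=cv2.resize(im[130:370,223:423],None,fx=2.4,fy=2.4); 
u=cv2.resize(im2[200:300,280:420],None,fx=4,fy=4)
c=np.zeros((580,800,3),np.uint8); c[:576,:400]=a[:576,40:440]; c[:400,400:800]=u[:,80:480]
cv2.imwrite("pics/c4.png",c[:,:,::-1])
E
```

```text
shift [0.9 0.4 0.3] yaw now -93.31 rx 0.1 tilt [ 1.2e-03 -2.0e-04 -1.0e+00]
```

View pics/c4.png

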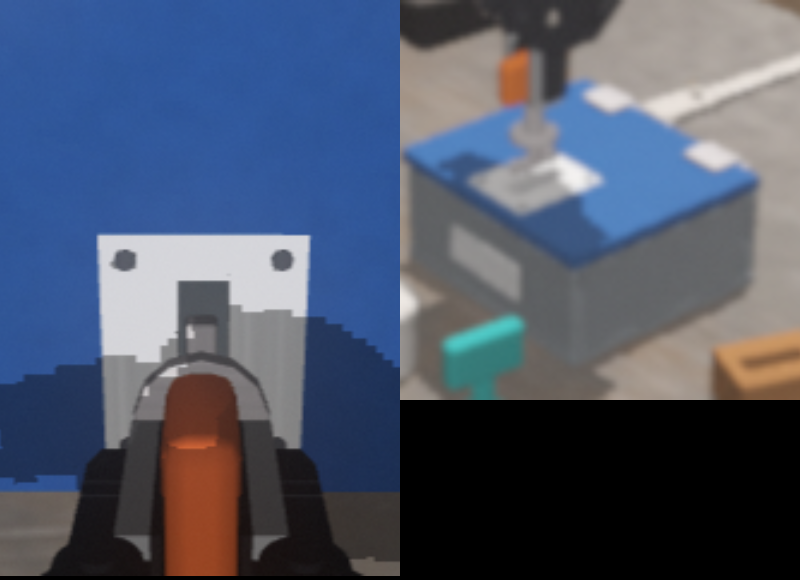

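The pin is centred across the slot: pin at 187–218, slot at 178–229 in the crop. I check the fit lengthwise by ray.

```bash
python3 -c "
from h import *
f=np.load('last_wrist.npz'); T,K=f['T'],f['K']
z=pose()[2,3]+.0168-.0555
print('slot back',cast(324.4,130+281/2.4,T,K,.073),'pin back top',cast(323.9,130+316/2.4,T,K,z+.0035),'bottom',cast(323.9,130+325/2.4,T,K,z-.0035)); print(z,pose()[:3,3])"
```

```text
slot back [0.52988587 0.01715193 0.073     ] pin back top [0.52773815 0.01759637 0.0896774 ] bottom [0.52288922 0.01785164 0.0826774 ]
0.08617740439407395 [0.51224199 0.02002431 0.1248774 ]
```

>>> step_arm(
  motion=[
    [4,0,0,0,0,0,255],
    [8,0,0,0,0,0,255],
    [11,0,0,0,0,0,255],
    [14,0,0,0,0,0,255],
    [17,0,0,0,0,0,255],
    [19,0,0,0,0,0,255],
    [19,0,0,0,0,0,255],
  ],
)

```text
time_s: 8.65
eef_pos: [0.5117, 0.0201, 0.1051]
eef_rot: [0.02, -0.707, 0.02, 0.707]
wrist_force: [-0.9, 0.2, -1.1]
opening: 0.13
```

>>> step_arm(
  motion=[
    [2,0,0,0,0,0,255],
    [4,0,0,0,0,0,255],
    [5.5,0,0,0,0,0,255],
    [6.5,0,0,0,0,0,255],
    [7,0,0,0,0,0,255],
    [7,0,0,0,0,0,255],
    [7,0,0,0,0,0,255],
  ],
)

```text
time_s: 9.52
eef_pos: [0.5118, 0.0201, 0.0984]
eef_rot: [-0.02, 0.707, -0.02, -0.707]
wrist_force: [0.0, 0.1, -1.4]
opening: 0.131
```

Still no contact, with about 1 mm expected. I creep down to feel the collar seat.

>>> step_arm(
  motion=[
    [0.5,0,0,0,0,0,255],
    [1,0,0,0,0,0,255],
    [1.5,0,0,0,0,0,255],
    [1.5,0,0,0,0,0,255],
    [1.5,0,0,0,0,0,255],
  ],
)

```text
time_s: 10.15
eef_pos: [0.5119, 0.0201, 0.0974]
eef_rot: [-0.02, 0.707, -0.02, -0.707]
wrist_force: [-3.6, -1.0, 4.5]
opening: 0.126
```

The collar is seated: TCP 0.0974 against 0.0972 expected, with about 6 N of contact. I ease up 0.7 mm and turn a quarter turn anticlockwise.

>>> step_arm(
  motion=[
    [-0.7,0,0,0,0,0,255],
    [-0.7,0,0,-10,0,0,255],
    [-0.7,0,0,-20,0,0,255],
    [-0.7,0,0,-30,0,0,255],
    [-0.7,0,0,-40,0,0,255],
    [-0.7,0,0,-50,0,0,255],
    [-0.7,0,0,-60,0,0,255],
    [-0.7,0,0,-70,0,0,255],
    [-0.7,0,0,-80,0,0,255],
    [-0.7,0,0,-90,0,0,255],
  ],
)

```text
time_s: 11.4
eef_pos: [0.5118, 0.0201, 0.0975]
eef_rot: [0.487, 0.513, 0.487, -0.513]
wrist_force: [-1.1, -0.1, 0.6]
opening: 0.13
```

>>> step_arm(
  motion=[
    [0,0,0,0,0,0,255],
    [0,0,0,0,0,0,255],
    [0,0,0,0,0,0,255],
  ],
)

```text
time_s: 11.78
eef_pos: [0.5119, 0.0201, 0.0975]
eef_rot: [0.485, 0.515, 0.485, -0.515]
wrist_force: [-0.3, -0.1, -0.4]
opening: 0.131
```

```bash
python3 - <<'E'
from h import *
o=ctrl.get_obs(); print(o["wrist_force"],o["torque"],o["opening"]); go(.512,.0196,.098,-3.4)
im,d,T,K=shot("wrist","w5.png"); im2,_,T2,K2=shot("scene")
u=cv2.resize(im2[200:300,280:400],None,fx=4,fy=4)
c=np.zeros((480,800,3),np.uint8); c[:,:400]=im[:,120:520]; c[:400,400:800]=u[:,:400]
cv2.imwrite("pics/c5.png",c[:,:,::-1])
E
```

```text
[-0.29383115 -0.08155097 -0.44563765] [-0.03310566 -0.10151227  0.03465855] 0.13130853224313224
shift [-0.5  0.1  0.5] yaw now -3.41 rx -0.0 tilt [ 2.e-04 -0.e+00 -1.e+00]
```

View pics/c5.png

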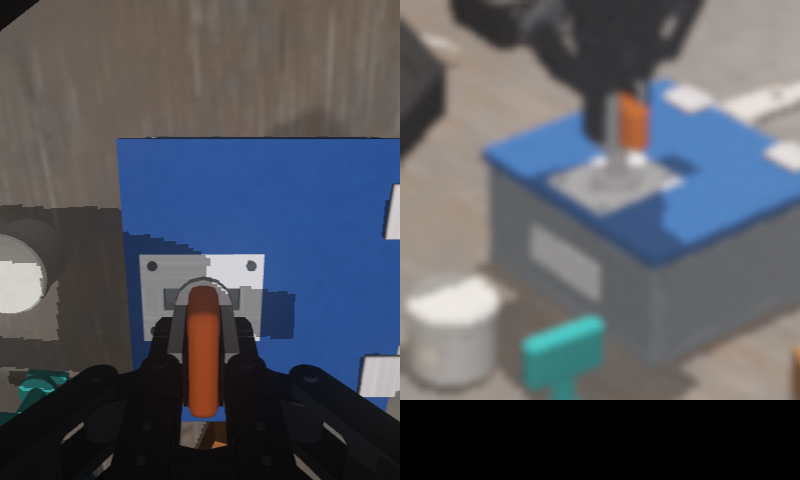

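The key is turned crosswise and the collar sits on the lid, with the grip at right angles to the slot. Now I lift slowly, watching the force.

>>> step_arm(
  motion=[
    [-1,0,0,0,0,0,255],
    [-2,0,0,0,0,0,255],
    [-2.5,0,0,0,0,0,255],
    [-3,0,0,0,0,0,255],
    [-3,0,0,0,0,0,255],
  ],
)

```text
time_s: 12.5
eef_pos: [0.5118, 0.0201, 0.1005]
eef_rot: [-0.485, -0.514, -0.485, 0.514]
wrist_force: [-0.3, -0.6, -2.0]
opening: 0.13
```

>>> step_arm(
  motion=[
    [-0.5,0,0,0,0,0,255],
    [-1,0,0,0,0,0,255],
    [-1,0,0,0,0,0,255],
    [-1,0,0,0,0,0,255],
  ],
)

```text
time_s: 13.0
eef_pos: [0.5116, 0.0201, 0.101]
eef_rot: [-0.485, -0.514, -0.486, 0.514]
wrist_force: [2.6, -1.0, -10.9]
opening: 0.131
```

>>> step_arm(
  motion=[
    [-0.4,0,0,0,0,0,255],
    [-0.8,0,0,0,0,0,255],
    [-0.8,0,0,0,0,0,255],
  ],
)

```text
time_s: 13.38
eef_pos: [0.5115, 0.0201, 0.1016]
eef_rot: [-0.485, -0.514, -0.486, 0.514]
wrist_force: [5.2, -0.8, -16.3]
opening: 0.129
```

>>> step_arm(
  motion=[
    [-0.4,0,0,0,0,0,255],
    [-0.8,0,0,0,0,0,255],
    [-0.8,0,0,0,0,0,255],
  ],
)

```text
time_s: 13.75
eef_pos: [0.5117, 0.0201, 0.1032]
eef_rot: [-0.485, -0.514, -0.485, 0.514]
wrist_force: [2.2, -1.1, -10.0]
opening: 0.132
```

The seal has started to give: force is down from 16 N to 10 N and the TCP is rising. I continue in small steps.

>>> step_arm(
  motion=[
    [-0.5,0,0,0,0,0,255],
    [-1,0,0,0,0,0,255],
    [-1.5,0,0,0,0,0,255],
    [-2,0,0,0,0,0,255],
    [-2.5,0,0,0,0,0,255],
    [-3,0,0,0,0,0,255],
    [-3,0,0,0,0,0,255],
  ],
)

```text
time_s: 14.62
eef_pos: [0.512, 0.0201, 0.1064]
eef_rot: [0.485, 0.514, 0.485, -0.514]
wrist_force: [0.3, 0.3, -4.4]
opening: 0.128
```

>>> step_arm(
  motion=[
    [-0.5,0,0,0,0,0,255],
    [-1,0,0,0,0,0,255],
    [-1.5,0,0,0,0,0,255],
    [-2,0,0,0,0,0,255],
    [-2.5,0,0,0,0,0,255],
    [-3,0,0,0,0,0,255],
    [-3,0,0,0,0,0,255],
    [-3,0,0,0,0,0,255],
  ],
)

```text
time_s: 15.62
eef_pos: [0.5118, 0.0201, 0.1092]
eef_rot: [0.485, 0.514, 0.485, -0.514]
wrist_force: [0.5, 0.7, -2.7]
opening: 0.132
```

```bash
python3 - <<'E'
from h import *
o=ctrl.get_obs(); print(o["wrist_force"],o["opening"],pose()[:3,3])
im2,d,T2,K2=shot("scene","s6.png"); im,dt,T,K=shot("top")
for n,i,dd,TT,KK in(("scene",im2,d,T2,K2),("top",im,dt,T,K)):
    P=pts(dd,TT,KK); h=cv2.cvtColor(i,cv2.COLOR_RGB2HSV).astype(int)
    m=(h[...,0]>100)&(h[...,0]<120)&(h[...,1]>150)&(P[...,2]>.055)&(P[...,2]<.11)&(P[...,0]>.45)&(P[...,0]<.63)&(abs(P[...,1]-.018)<.09)
    p=P[m]; b=np.linalg.lstsq(np.c_[p[:,:2],np.ones(len(p))],p[:,2],rcond=None)[0]; r=p[:,2]-np.c_[p[:,:2],np.ones(len(p))]@b
    k=abs(r)<.004; p=p[k]; b=np.linalg.lstsq(np.c_[p[:,:2],np.ones(len(p))],p[:,2],rcond=None)[0]
    print(n,len(p),"plane",b.round(4),"z slot",b@[.511,.0186,1])
cv2.imwrite("pics/c6.png",cv2.resize(im2[200:310,270:410],None,fx=5,fy=5)[:,:,::-1])
E
```

```text
[ 0.46033571  0.73008854 -2.72526102] 0.13217232531556058 [0.51181972 0.02010189 0.10918866]
scene 0 plane [0. 0. 0.] z slot 0.0
top 32 plane [-0.0931  0.0076  0.1275] z slot 0.08009836904327566
```

View pics/c6.png

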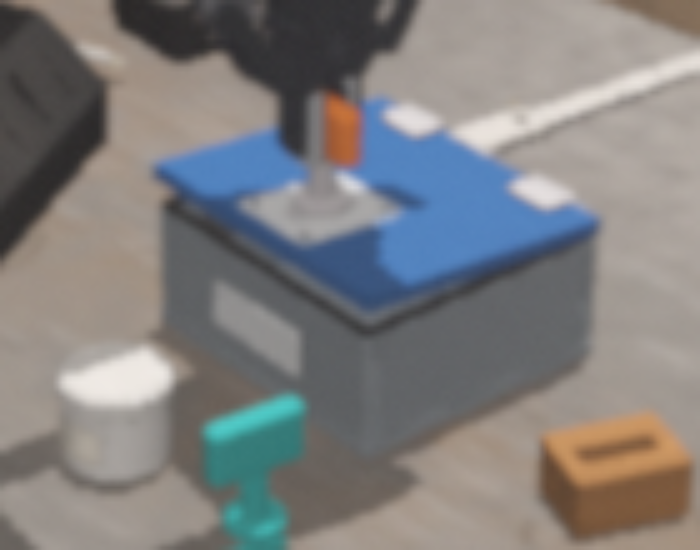

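The lid is held open with an even gap at the front, and the key stands upright. I hold briefly to confirm it stays steady, then hand in.

>>> step_arm(
  motion=[
    [0,0,0,0,0,0,255],
    [0,0,0,0,0,0,255],
    [0,0,0,0,0,0,255],
    [0,0,0,0,0,0,255],
    [0,0,0,0,0,0,255],
    [0,0,0,0,0,0,255],
  ],
)

```text
time_s: 16.48
eef_pos: [0.5118, 0.0201, 0.1091]
eef_rot: [0.485, 0.514, 0.485, -0.514]
wrist_force: [1.1, 0.4, -2.0]
opening: 0.129
```

```bash
python3 - <<'E'
from h import *
a=np.load("last_scene.npz"); im,d,T,K=shot("scene")
print("lid region change",np.abs(im[200:310,270:410].astype(int)-a["im"][200:310,270:410]).mean())
F=[]
for k in range(5): ctrl.camera("top"); F.append(ctrl.get_obs()["wrist_force"])
print(np.mean(F,0),np.std(F,0),pose()[:3,3],np.abs(ctrl.get_obs()["dq"]).max(),ctrl.get_obs()["time_s"])
E
```

```text
Traceback (most recent call last):
zipfile.BadZipFile: Bad CRC-32 for file 'im.npy'
```

```bash
python3 - <<'E'
from h import *
a=cv2.imread("pics/s6.png")[:,:,::-1]; im,d,T,K=shot("scene")
print("lid region change",np.abs(im[200:310,270:410].astype(int)-a[200:310,270:410]).mean())
F=[]
for k in range(5): ctrl.camera("top"); F.append(ctrl.get_obs()["wrist_force"])
print(np.mean(F,0),np.std(F,0),pose()[:3,3],np.abs(ctrl.get_obs()["dq"]).max(),ctrl.get_obs()["time_s"])
ctrl.hand_in()
E
```

```text
lid region change 0.6487878787878788
[ 0.24694806 -0.12389668 -2.10691382] [0.17851307 0.41153918 0.62119206] [0.51180343 0.02012337 0.10908837] 0.0026177756456173566 16.825
the job is handed in; nothing more can be done
```

The job is handed in, and the arm is still holding the lid slightly open by the key. I gripped the orange key, pushed it through the slot until the collar seated, and gave it a quarter turn. Then I pulled up in small steps; the seal gave at about 16 N and the lid did not jump.

**Opening:** by arm travel the lid is about 0.079 rad open, a gap of roughly 11.5 mm at the front edge. A rough plane fit in the top view gave about 0.09 rad, from only 32 points. The same fit found no usable points in the scene view.

**Steadiness:** the camera view of the lid barely changed between two pictures about a second apart. The arm drifted about 0.1 mm, and its joints were nearly still.

**Least certain check:** the wrist read only about 2.1 N down (±0.6 N), of which about 1.2 N is the key's own weight. That leaves roughly 0.9 N for the lid, less than the 2 to 4 N expected and close to the 0.8 N required. The picture did show the lid up and hanging on the key.

The job took 16.8 s of the 45 s. The pictures showed no sign of the bystanders moving, but I did not measure them.

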